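# Stack the laundry supplies, widest at the bottom

### The job

Clear the tiled shelf by building one steady tower on the round wooden stand out of the soap carton, the round tin and the steel scoop that hangs on the sloping board: widest base at the bottom, narrowest at the top, each one flat, upright and centred on what carries it. Build from the bottom up, set each piece down gently without dropping it, and leave the peg jar, peg basket and soap bar where they are.

Things in the scene. Friction and masses are not known exactly. Their poses are not given: they have to be found in the camera images.
- stand: Fixed round wooden stand (trivet), a disc 140 mm across and 14 mm high, standing on the shelf. Origin: centre of its underside. The tower goes on it.
- carton: Loose cardboard soap carton lying flat on the shelf, 120 mm long (its x), 60 mm wide (its y), 40 mm high, with a pale paper band along its length; 0.2 to 0.45 kg. Origin: centre of its underside.
- tin: Loose closed round metal tin with a flat lid, 54 mm across and 50 mm high (from 36 mm up 54 mm, below that 52.4 mm), standing upright; 0.15 to 0.28 kg. Origin: centre of its underside, z up its axis.
- scoop: Loose steel scoop, 60 g: round open cup, 40 mm across at its flat base, 44 at the rim, 36 high. Origin: centre of the cup's underside, z up the cup axis. Flat handle along +x, 29 to 33 mm above the base, ends in a ring (18 mm hole) 65 mm from the axis. Starts hung on the rack: base on the sloping board, handle uphill, ring over the peg, cup axis leaning 35 degrees downhill.
- rack: Fixed wooden board 120 mm wide, 150 long, sloping up at 35 degrees along the rack's +x, roughly to the robot's left. Origin: on the shelf under the board's centre, where its face is 60 mm high. The cup stands 25 mm downhill of that centre. A steel hoop behind carries a rail over the board, in the way of a vertical gripper: come in, and lift the scoop off, square to the board, below the rail.
- peg_tip (a point): Tip of the thin steel peg (6 mm across) that stands square on the upper half of the sloping board, 43 mm high from the board's face; it ends about 10 mm above the scoop's ring, so lift the scoop at least 20 mm square to the board to free it.
- rail_mid (a point): Middle of the steel rail (8 mm thick, 170 mm long along the rack's y) that passes over the sloping board, 172 mm above the shelf, directly above the middle of the board.
- jar: Bystander: wooden jar with clothes pegs, 76 mm across, 80 mm high (pegs to about 105 mm), loose. Origin: centre of its underside.
- basket: Bystander: yellow plastic peg basket, 130 x 170 mm and 80 mm high, loose. Origin: centre of its underside.
- soap: Bystander: bar of soap, 70 x 45 mm and 24 mm high, loose. Origin: centre of its underside.

How it is judged:
By the outcome, as a careful person would: the job done as asked, in the order asked, and still so for the second after the job is handed in, with the robot touching nothing.
It also fails if it takes over 64 s, if anything falls off the work surface, if the arm or the gripper's body presses on something with over 40 N, if the wrist force passes 120 N, or if a joint passes its speed limit or range.

### The arm

A 6-joint arm with a two-finger parallel gripper is mounted at the origin on the work surface. World frame = base frame: x ahead of the robot, y to its left, z up, the work surface at z = 0. Lengths are in m, angles in rad, forces in N, time in s.
With the tool pointing down it reaches from about 0.25 to 0.775 m from the base axis. Payload 4 kg.
Tool frame: the origin (TCP) lies at the centre of the arm's flange, where the gripper is bolted on; the fingertips stand 199 mm ahead of it and the grasp point (between the pads) lies 180 mm ahead of it (robot.tcp_to_tips is the distance from the TCP to the fingertips, in m); z points along the fingers, y is the line along which they close (so a half turn about z gives the same grasp; the last joint's range is limited). The gripper opens to 94 mm and grips with 3 to 60 N. Pads are 16 mm wide; open, the fingers measure 119 mm over their backs; the gripper's body (75 mm by 177 mm) begins 78 mm behind the grasp point.
Start: joints at [-1.341, 0.087, 1.371, -0, 1.684, -0.103], TCP at [0.18, -0.52, 0.405] pointing down, gripper open.
Joint ranges: [-3.1, 3.1], [-0.76, 2.03], [0.27, 2.55], [-1.08, 4.22], [0.17, 2.65], [-2.57, 2.57]. Speed limits (rad/s): [2.79, 2.79, 3.14, 3.14, 3.14, 3.14].

### API

Orientations are given as [roll, pitch, yaw] about the fixed x, y, z axes, in that order (R = Rz(yaw) Ry(pitch) Rx(roll)).
In Python, from bench import telemetry, snapshot, ticket, robot gives the robot as it stands.
- The arm moves only by the tool apply_moves, never from a script. Its argument "moves" is a list that holds one entry, the list of rows, each a list of 5 numbers: the shift along the tool's x, y, z in units of 50 mm (1.0 is 50 mm), then the turn about the tool's z in units of 10 degrees (1.0 is 10 degrees), then the closure, from 0 (fully open) to 1 (shut). A call has 1 to 10 rows; each row is the pose to reach, as a shift and turn from the pose commanded when the call began, along the tool's axes at that moment; what a row does not reach only later rows make up. A row lasts 1/8 s, in which the tool goes at most 62.5 mm and 10.7 degrees, less where a joint would pass 70% of its speed; a pose out of reach is approached as far as the arm can. A call with a gripper value outside its range is refused whole. The fingers move at their own pace and stop on an object; the grip force is fixed at half the most. Time passes only in rows, so rows that repeat a pose let the fingers close. It gives the time, the measured TCP pose, the force, the opening and the grip force at its end, in the units of the state.
- telemetry.get_obs(): the state, without advancing time (a new reading comes with each control period).
- snapshot(name): name is "scene" or "top"; returns a dict with "image" (384x512x3 uint8, red, green, blue), "fovy" (degrees; the focal length in pixels is half the picture's height over the tangent of half this angle, whatever the lens; pixels are square), "cx", "cy" (the principal point, pixels), "D" ([k1, k2, p1, p2, k3] as OpenCV has them; the pictures are not rectified), "R" (3x3) and "t" (3): a world point X has camera coordinates R X + t. Camera axes: x right, y down, z forward; pixel columns grow to the right and rows downward; lengths in m; the calibration is good to about 2 mm. A picture is of the moment at which its call begins. There is no depth.
- ticket.close_job(): hands the job in; it is judged then, once.
The state is a dict: "time": time; "joint_positions": joint angles; "qvel": joint speeds; "joint_torque": joint torques, N m; "tool_pos": TCP position; "ee_rot": TCP orientation; "wrist_force": force on the tool from outside, world axes, zero at the start; "wrist_torque": the same for the moment, N m; "width": finger opening in m; "finger_force": force on a finger pad.
Only numpy, scipy, OpenCV 4.12 (cv2) and the standard library are available. Lean on these libraries where they do the work, as an engineer would, in place of code of your own. Each camera call takes 0.05 s, during which the arm holds its last target. There are 200 camera calls.

## Working session

There is one attempt and no reset: what is moved stays moved. The work goes in short steps, Python scripts to look and compute and a tool call to move; the robot and the scene stay as the last step left them, time stands still between calls to the robot, and variables do not carry over. Pictures are saved under pics/ and viewed, at most 10 in all, crops included, and the job is handed in when it is done.

Besides the shell and the picture viewer there is one more tool, called after ">>>" by a JSON object that holds its "name" and its "arguments", one argument or row to a line. apply_moves: Moves the arm, as the interface text tells. Its arguments: {"type":"object","properties":{"moves":{"type":"array","items":{"type":"array","items":{"type":"array","items":{"type":"number"}}}}},"required":["moves"]}

```bash
ls; mkdir -p pics; python3 - <<'E'
from bench import telemetry, snapshot, robot
import cv2
for n in("scene","top"):
    s=snapshot(n); cv2.imwrite(f"pics/{n}0.png",cv2.resize(s["image"][:,:,::-1],(800,600),interpolation=cv2.INTER_CUBIC))
    print(n,s["fovy"],s["cx"],s["cy"],s["D"],s["R"],s["t"])
o=telemetry.get_obs();print(o)
E
```

```text
pics
scene 54.96671422770096 255.30886396584822 191.07141285848573 [-0.11083969  0.          0.          0.          0.        ] [[-0.55567517  0.83132056 -0.01145579]
 [ 0.49391524  0.31899857 -0.80888049]
 [-0.6687846  -0.455133   -0.58786147]] [ 0.25311777 -0.17905427  1.66416382]
top 45.34897046109561 262.2539904473872 186.21558947309202 [-0.00698283  0.          0.          0.          0.        ] [[-0.00539444 -0.9999708  -0.00541245]
 [-0.98418049  0.0062676  -0.17705782]
 [ 0.17708657  0.0043717  -0.98418557]] [0.08002313 0.52984037 1.34640699]
{'time': 0.1, 'joint_positions': array([-1.34109801e+00,  8.78774583e-02,  1.37207262e+00, -2.26072950e-06,
        1.68361265e+00, -1.03086293e-01]), 'qvel': array([ 0.00065068, -0.0026214 , -0.00340502,  0.00141309,  0.00090161,
        0.00122012]), 'joint_torque': array([ 1.84660661e-03, -3.41251087e+01, -3.03301907e+01,  7.18184514e-02,
        3.04503052e-02, -9.69540497e-05]), 'tool_pos': array([ 0.17965152, -0.51972672,  0.4036383 ]), 'ee_rot': array([-3.13963280e+00, -2.00493331e-04,  3.32784157e-01]), 'wrist_force': array([ 0.77686713, -0.02924044,  0.49023315]), 'wrist_torque': array([-0.04341395,  0.01007002,  0.00368327]), 'finger_force': 0.0, 'width': 0.09417801045444868}
```

View pics/scene0.png

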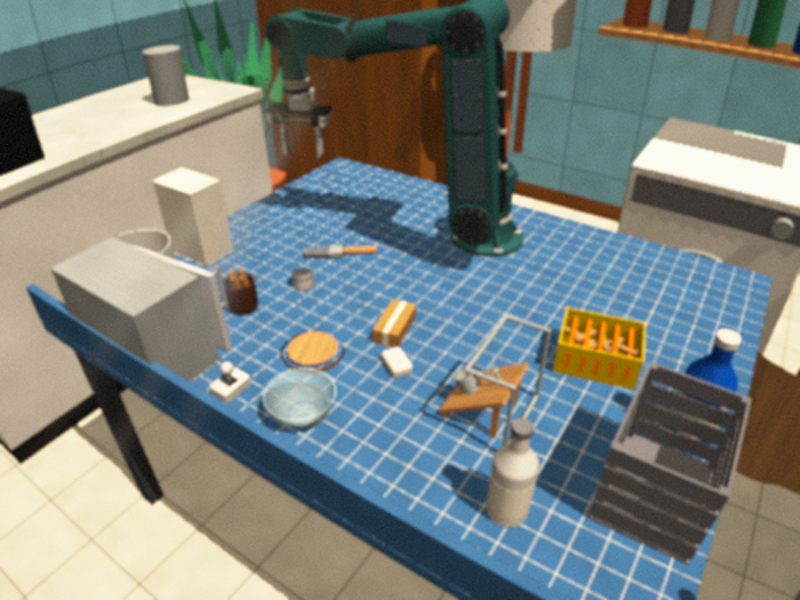

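View pics/top0.png

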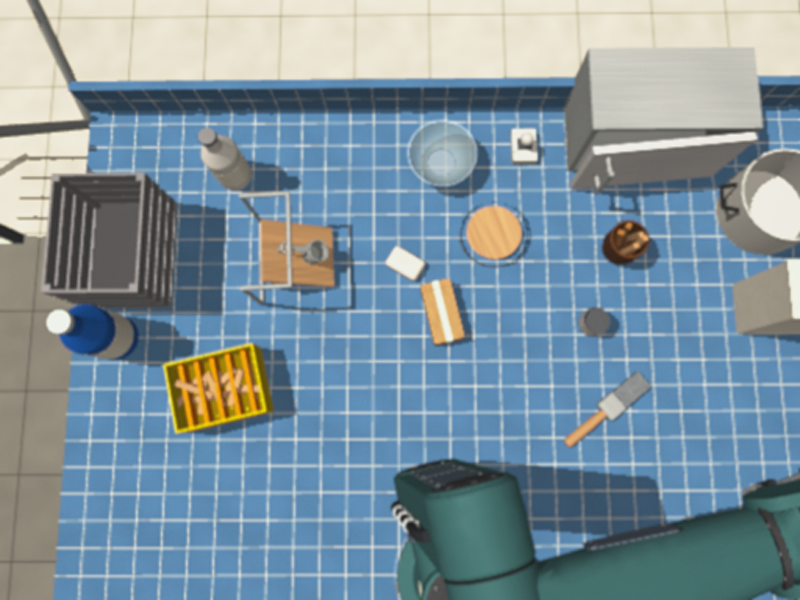

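The scene shows the tin at (303,280), stand (313,350), carton (395,322) and rack (485,390). In the top view, the tin is at (597,321), stand (494,233), carton (443,311), rack (297,253) and scoop cup (316,252). Next I'll enlarge crops.

```bash
cat > h.py <<'E'
import numpy as np, cv2
from bench import snapshot, telemetry
from scipy.spatial.transform import Rotation as Ro
def K(s):
    f=192/np.tan(np.radians(s["fovy"]/2)); return np.array([[f,0,s["cx"]],[0,f,s["cy"]],[0,0,1.]])
def proj(s,X): 
    return cv2.projectPoints(np.atleast_2d(np.float64(X)),cv2.Rodrigues(np.array(s["R"]))[0],np.array(s["t"]),K(s),np.array(s["D"]))[0][:,0]
def back(s,uv,z):
    n=cv2.undistortPoints(np.float64(uv).reshape(-1,1,2),K(s),np.array(s["D"]))[:,0]
    R=np.array(s["R"]);t=np.array(s["t"]);c=-R.T@t
    d=np.c_[n,np.ones(len(n))]@R
    return c+d*((z-c[2])/d[:,2])[:,None]
def crop(s,x0,y0,w,h,k):
    c=cv2.resize(s["image"][y0:y0+h,x0:x0+w,::-1],None,fx=k,fy=k,interpolation=cv2.INTER_CUBIC)
    for i in range(0,w,10): cv2.line(c,(i*k,0),(i*k,5),(0,0,255) if i%50 else (0,255,255),1); i%20==0 and cv2.putText(c,str(x0+i),(i*k,16),0,.35,(255,255,255),1)
    for j in range(0,h,10): cv2.line(c,(0,j*k),(5,j*k),(0,0,255),1); cv2.putText(c,str(y0+j),(6,j*k+4),0,.35,(255,255,255),1)
    return c
E
python3 - <<'E'
from h import *
s=snapshot("top");q=snapshot("scene")
cv2.imwrite("pics/a.png",crop(s,264,128,132,100,6))
a=crop(s,150,118,78,80,5);b=crop(q,275,198,80,80,5)
cv2.imwrite("pics/b.png",np.hstack([a,b]))
# tall cross: tin and carton and stand from scene
E
```

```text
(no output)
```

View pics/a.png

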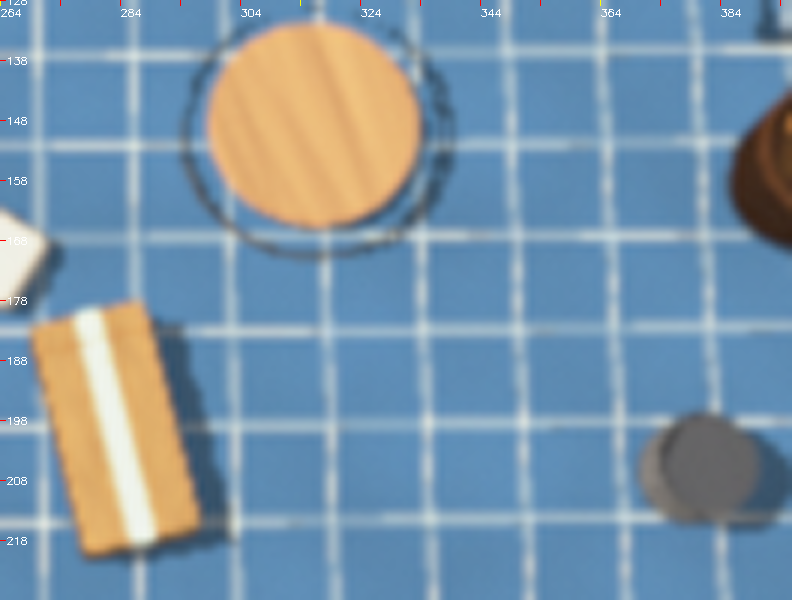

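View pics/b.png

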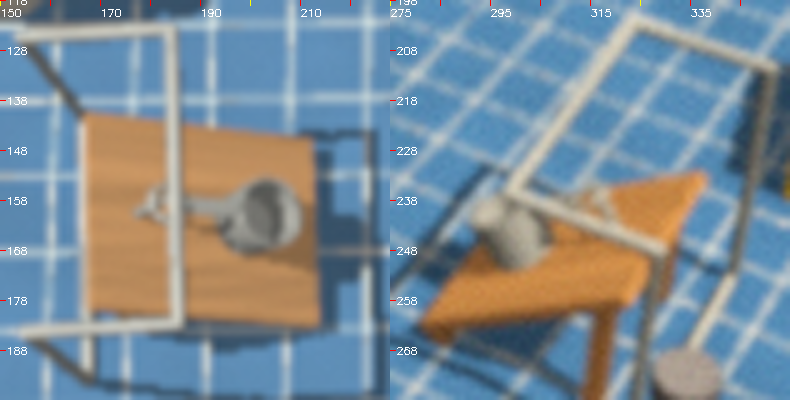

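Crop a shows the carton top corners at crop pixels (32,327), (143,300), (200,526), (88,555), the stand ellipse centred at (314,125), and the tin lid at (710,462). Crop b gives the board corners, with the rail running (175,28)-(178,322), in the top view and the scene view.

```bash
cat > m.py <<'E'
from h import *
from scipy.optimize import least_squares
s=snapshot("top");q=snapshot("scene")
A=lambda p:np.array(p)/6+[264,128]-.4
c=back(s,A([(32,327),(143,300),(200,526),(88,555)]),.04)
print("carton",c[:,:2].mean(0),"sides",np.linalg.norm(c-np.roll(c,-1,0),axis=1),"yaw",[np.degrees(np.arctan2(*(d[1::-1]))) for d in(c[0]-c[3],c[1]-c[2])])
e=back(s,A([(207,125),(421,125),(314,22),(314,228)]),.014);print("stand",e[:2].mean(0),e[2:].mean(0),np.linalg.norm(e[0]-e[1]),np.linalg.norm(e[2]-e[3]))
e=back(s,A([(661,462),(759,462),(710,413),(710,512)]),.05);print("tin",e[:2].mean(0),e[2:].mean(0),np.linalg.norm(e[0]-e[1]),np.linalg.norm(e[2]-e[3]))
# rack
cs,sn=np.cos(np.radians(35)),np.sin(np.radians(35))
L=lambda u,y,h:[u*cs-h*sn,y,.06+u*sn+h*cs]
P=np.array([L(.075,-.06,0),L(.075,.06,0),L(-.075,-.06,0),L(-.075,.06,0),[0,-.085,.172],[0,.085,.172]])
B=lambda p:np.array(p)/5+[150,118]-.4
C=lambda p:(np.array(p)-[390,0])/5+[275,198]-.4
# rack +x ~ world +y ; rack +y ~ world -x
Ut=B([(85,310),(83,112),(320,327),(313,137),(178,322),(175,28)])
Us=C([(705,178),(625,303),(425,325),(663,250),(515,190)]) ; si=[0,1,3,4,5]
W=lambda p,X:np.array(X)@np.array([[np.cos(p[2]),np.sin(p[2]),0],[-np.sin(p[2]),np.cos(p[2]),0],[0,0,1]])+[p[0],p[1],0]
f=lambda p:np.r_[(proj(s,W(p,P))-Ut).ravel(),(proj(q,W(p,P[si]))-Us).ravel()*.7]
for yaw0 in (1.57,):
    r=least_squares(f,[.55,.3,yaw0],loss="soft_l1",f_scale=1.);print("rack",r.x,np.degrees(r.x[2]),np.round(r.fun,1))
p=r.x
X=W(p,np.array([L(-.025,0,.036),L(-.025,0,0),L(.04,0,.031),L(.04,0,.043),[0,-.085,.172],[0,.085,.172]]))
print((proj(s,X)+.4-[150,118])*5,(proj(q,X)+.4-[275,198])*5+[390,0]); print(X)
E
python3 m.py
```

```text
carton [0.49299553 0.01460989] sides [0.05832032 0.11900503 0.0582036  0.11967574] yaw [np.float64(13.116488763267622), np.float64(13.056079595087935)]
stand [ 0.65626027 -0.09279694  0.014     ] [ 0.65664302 -0.09281539  0.014     ] 0.11237999502584356 0.11165182502628317
tin [ 0.47146662 -0.28220879  0.05      ] [ 0.47129401 -0.28220075  0.05      ] 0.04902807167764298 0.05003628690400947
rack [0.71577358 0.29773456 1.62104115] 92.87881612698374 [  0.4 -75.2   1.6   2.8  -2.5 -71.3   0.2   3.1  -2.  -95.5   0.1  20.4
 -23.3  35.7   0.9  -2.7   0.4  -2.  -35.2  10.6   5.9  -8.9]
[[ 266.56340223   34.18079105]
 [ 239.69798823   50.67226508]
 [ 165.06435562   22.15957303]
 [ 173.76843721   16.28766862]
 [ 168.0096245  -155.68337274]
 [ 175.50781798  129.98244962]] [[413.37549727 320.33618129]
 [444.29301551 370.03352989]
 [508.00228582 316.11945004]
 [497.43956569 298.59554532]
 [411.78326543 325.62732685]
 [557.47277426 126.27495404]]
[[0.71783916 0.25665891 0.07515006]
 [0.71680211 0.2772816  0.04566059]
 [0.71502097 0.31270086 0.10833677]
 [0.71536666 0.30582663 0.1181666 ]
 [0.80066631 0.30200357 0.172     ]
 [0.63088085 0.29346555 0.172     ]]
```

```bash
sed -i 's/^Ut=.*/Ut=B([(83,112),(85,310),(313,137),(320,327),(175,28),(178,322)])/; s/^Us=.*/Us=C([(625,303),(705,178),(425,325),(512,190),(635,20)]) ; si=[0,1,2,4,5]/' m.py
cat >> m.py <<'E'
a=np.arange(0,2*np.pi,.1);R=lambda z,r,x=.6564,y=-.0928:np.c_[x+r*np.cos(a),y+r*np.sin(a),0*a+z]
for z,rr in((.014,.07),(0,.07)):
    u=(proj(s,R(z,rr))+.4-[264,128])*6;print(u.min(0),u.max(0))
E
python3 m.py
```

```text
carton [0.49299553 0.01460989] sides [0.05832032 0.11900503 0.0582036  0.11967574] yaw [np.float64(13.116488763267622), np.float64(13.056079595087935)]
stand [ 0.65626027 -0.09279694  0.014     ] [ 0.65664302 -0.09281539  0.014     ] 0.11237999502584356 0.11165182502628317
tin [ 0.47146662 -0.28220879  0.05      ] [ 0.47129401 -0.28220075  0.05      ] 0.04902807167764298 0.05003628690400947
rack [0.60558184 0.2938314  1.61479573] 92.52098018815526 [ 1.1 -0.4  1.2 -0.4 -0.3  0.2 -0.5 -0.5 -0.8  0.  -0.3  0.2  0.2 -0.9
  0.2 -1.4 -0.4 -0.5  0.   0.2  0.4  0.1]
[[269.83014226 210.55547694]
 [242.5181786  223.45326587]
 [166.91052872 202.06493299]
 [175.75649067 197.47496963]
 [170.87330833  28.15499979]
 [176.69626063 322.78588706]] [[502.57125629 203.04797549]
 [530.55155585 250.68927937]
 [593.69135411 194.66893225]
 [584.16343356 177.93197305]
 [512.2511997  191.70332785]
 [638.11927191  20.86520615]]
[[0.60739084 0.25274365 0.07515006]
 [0.6064826  0.27337242 0.04566059]
 [0.60492271 0.30880211 0.10833677]
 [0.60522546 0.30192586 0.1181666 ]
 [0.69049957 0.29757015 0.172     ]
 [0.5206641  0.29009266 0.172     ]]
[180.84928718  -3.32825411] [447.319825   254.96100793]
[179.21248836   4.6207219 ] [443.17303039 260.59382069]
```

```bash
cat > to.py <<'E'
import sys, numpy as np
from bench import telemetry
o=telemetry.get_obs(); p=np.array(o["tool_pos"]); yaw=o["ee_rot"][2]
x,y,z,Y=map(float,sys.argv[1:5])
d=np.array([x,y,z])-p; c,s=np.cos(yaw),np.sin(yaw)
w=(np.radians(Y)-yaw+np.pi)%(2*np.pi)-np.pi
print("t",o["time"],"p",p.round(4),np.degrees(o["ee_rot"]).round(2),"F",np.round(o["wrist_force"],2),"w",round(o["width"],4),"ff",o["finger_force"])
print("move",np.round([(c*d[0]+s*d[1])/.05,(s*d[0]-c*d[1])/.05,-d[2]/.05,-np.degrees(w)/10],3),"rows",np.linalg.norm(d)/.0625, abs(np.degrees(w))/10.7)
E
python3 to.py .493 .0146 .33 13.1
```

```text
t 0.4 p [ 0.1797 -0.5198  0.4045] [-179.98   -0.     19.07] F [ 0.22 -0.12  0.39] w 0.0943 ff 0.0
move [ 9.415 -8.054  1.49   0.597] rows 9.983275107910554 0.5578541499193058
```

>>> {"name": "apply_moves", "arguments": {
  "moves": [
    [[9.415,-8.054,1.49,0.597,0],[9.415,-8.054,1.49,0.597,0],[9.415,-8.054,1.49,0.597,0],[9.415,-8.054,1.49,0.597,0],[9.415,-8.054,1.49,0.597,0],[9.415,-8.054,1.49,0.597,0],[9.415,-8.054,1.49,0.597,0],[9.415,-8.054,1.49,0.597,0],[9.415,-8.054,1.49,0.597,0],[9.415,-8.054,1.49,0.597,0]]
  ]
}}

```text
time: 1.65
tool_pos: [0.4937, 0.0166, 0.3303]
ee_rot: [3.141, -0.001, 0.229]
wrist_force: [0.6, -1.3, 0.1]
width: 0.0938
finger_force: 0.0
```

```bash
python3 to.py .493 .0146 .207 13.1
```

```text
t 1.65 p [0.4937 0.0166 0.3303] [ 1.7995e+02 -6.0000e-02  1.3120e+01] F [ 0.59 -1.26  0.12] w 0.0938 ff 0.0
move [-2.300e-02  3.600e-02  2.466e+00  2.000e-03] rows 1.9733449050197813 0.0018578310550486361
```

>>> {"name": "apply_moves", "arguments": {
  "moves": [
    [[0,0,1.2,0,0],[0,0,2.2,0,0],[0,0,2.46,0,0],[0,0,2.46,0,0],[0,0,2.46,0,0.5],[0,0,2.46,0,0.6],[0,0,2.46,0,0.6],[0,0,2.46,0,0.6]]
  ]
}}

```text
time: 2.65
tool_pos: [0.4933, 0.0143, 0.208]
ee_rot: [3.14, -0.001, 0.229]
wrist_force: [-0.2, -1.5, 2.4]
width: 0.0596
finger_force: 30.0
```

```bash
python3 to.py .493 .0146 .29 13.1
```

```text
t 2.65 p [0.4933 0.0143 0.208 ] [ 1.7993e+02 -8.0000e-02  1.3100e+01] F [-0.17 -1.51  2.42] w 0.0596 ff 29.999651312828064
move [-0.005 -0.007 -1.641 -0.   ] rows 1.3127021313702012 0.00032184646990048596
```

>>> {"name": "apply_moves", "arguments": {
  "moves": [
    [[0,0,-0.4,0,0.6],[0,0,-1.3,0,0.6],[1,1.05,-1.3,0,0.6],[1.9,2,-1.3,0,0.6],[2.5,2.6,-1.3,0,0.6],[2.69,2.826,-1.3,0,0.6],[2.69,2.826,-1.3,0,0.6],[2.69,2.826,-1.3,0,0.6]]
  ]
}}

```text
time: 3.65
tool_pos: [0.6551, -0.0916, 0.2717]
ee_rot: [-3.14, 0.002, 0.229]
wrist_force: [-0.1, 0.4, -2.4]
width: 0.0596
finger_force: 30.0
```

```bash
python3 to.py .6564 -.0928 .2235 13.1
```

```text
t 3.65 p [ 0.6551 -0.0916  0.2717] [-1.7993e+02  1.0000e-01  1.3140e+01] F [-0.05  0.37 -2.44] w 0.0596 ff 29.997266829013824
move [0.02  0.029 0.965 0.004] rows 0.772467682760422 0.0039494037938671645
```

>>> {"name": "apply_moves", "arguments": {
  "moves": [
    [[0.01,0.02,0.5,0,0.6],[0.02,0.03,0.8,0,0.6],[0.02,0.03,0.92,0,0.6],[0.02,0.03,0.95,0,0.6],[0.02,0.03,0.97,0,0.6],[0.02,0.03,0.97,0,0.6]]
  ]
}}

```text
time: 4.4
tool_pos: [0.6576, -0.0939, 0.2245]
ee_rot: [3.141, -0.001, 0.229]
wrist_force: [-0.7, -0.6, -2.4]
width: 0.0598
finger_force: 30.0
```

```bash
python3 to.py .6564 -.0928 .222 13.1
```

```text
t 4.4 p [ 0.6576 -0.0939  0.2245] [ 1.7996e+02 -7.0000e-02  1.3100e+01] F [-0.74 -0.6  -2.41] w 0.0598 ff 29.997155964374542
move [-0.019 -0.027  0.049 -0.   ] rows 0.04713977626089338 0.0003626102074538827
```

>>> {"name": "apply_moves", "arguments": {
  "moves": [
    [[-0.01,-0.015,0.02,0,0.6],[-0.015,-0.02,0.035,0,0.6],[-0.015,-0.02,0.05,0,0.6],[-0.015,-0.02,0.065,0,0.6],[-0.015,-0.02,0.065,0,0.6]]
  ]
}}

```text
time: 5.03
tool_pos: [0.6564, -0.093, 0.222]
ee_rot: [3.141, -0.001, 0.229]
wrist_force: [-4.4, 0.6, 5.9]
width: 0.0599
finger_force: 30.0
```

```bash
python3 to.py .6564 -.0928 .222 13.1
```

```text
t 5.025 p [ 0.6564 -0.093   0.222 ] [ 1.7997e+02 -3.0000e-02  1.3100e+01] F [-4.43  0.55  5.92] w 0.0599 ff 29.999350011348724
move [ 0.001 -0.003  0.001  0.   ] rows 0.0030211256172225044 0.00010237195712662474
```

>>> {"name": "apply_moves", "arguments": {
  "moves": [
    [[0,0,-0.005,0,0.45],[0,0,-0.005,0,0.3],[0,0,-0.005,0,0.2],[0,0,-0.005,0,0],[0,0,-0.6,0,0],[0,0,-1.6,0,0],[0,0,-2,0,0],[0,0,-2,0,0],[0,0,-2,0,0]]
  ]
}}

```text
time: 6.15
tool_pos: [0.656, -0.093, 0.3179]
ee_rot: [-3.14, 0.004, 0.229]
wrist_force: [0.5, -0.2, -0.1]
width: 0.0938
finger_force: 0.0
```

```bash
python3 to.py .4714 -.2822 .322 13.1; python3 - <<'E'
from h import *
s=snapshot("top");q=snapshot("scene")
cv2.imwrite("pics/c.png",np.hstack([crop(s,276,110,80,100,5),crop(q,165,190,80,100,5)]))
E
```

```text
t 6.15 p [ 0.656  -0.093   0.3179] [-179.91    0.2    13.09] F [ 0.45 -0.17 -0.13] w 0.0938 ff 0.0
move [-4.454e+00  2.850e+00 -8.300e-02 -1.000e-03] rows 4.230670314667129 0.0004821795747119243
```

View pics/c.png

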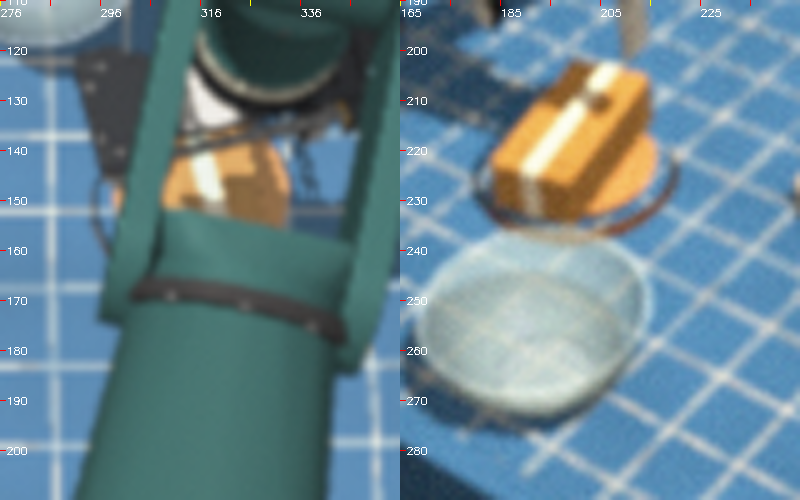

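The carton stands on the stand, but the arm hides the top view. I'll check again from above the tin.

>>> {"name": "apply_moves", "arguments": {
  "moves": [
    [[-1.1,0.7,0,0,0],[-2.2,1.4,0,0,0],[-3.3,2.1,0,0,0],[-4.2,2.7,0.1,0,0],[-4.454,2.85,0.2,0,0],[-4.454,2.85,0.2,0,0],[-4.454,2.85,0.2,0,0],[-4.454,2.85,0.2,0,0]]
  ]
}}

```text
time: 7.25
tool_pos: [0.4729, -0.2812, 0.3105]
ee_rot: [3.142, -0.0, 0.231]
wrist_force: [-0.3, -0.5, -0.1]
width: 0.0935
finger_force: 0.0
```

```bash
python3 to.py .4714 -.2822 .22 13.1; python3 - <<'E'
from h import *
s=snapshot("top")
cv2.imwrite("pics/d.png",crop(s,276,105,80,80,7))
E
```

```text
t 7.25 p [ 0.4729 -0.2812  0.3105] [ 1.800e+02 -2.000e-02  1.324e+01] F [-0.28 -0.49 -0.05] w 0.0935 ff 0.0
move [-0.034  0.013  1.809  0.014] rows 1.44763272912841 0.012853914576377575
```

View pics/d.png

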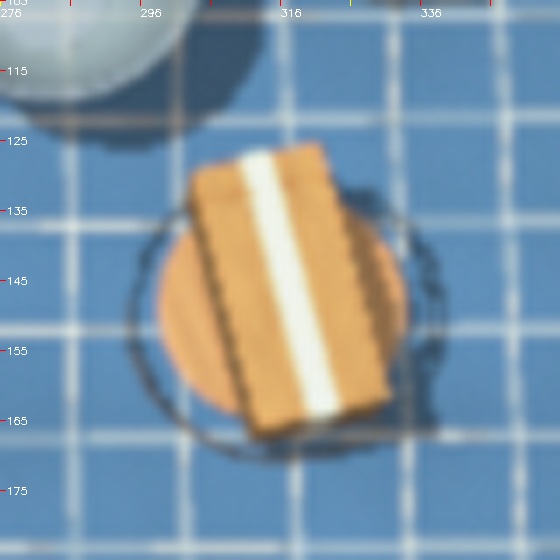

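```bash
python3 - <<'E'
from h import *
s=snapshot("top")
A=lambda p:np.array(p)/7+[276,105]-.4
c=back(s,A([(190,175),(322,145),(388,400),(252,436)]),.054);print(c.mean(0),np.linalg.norm(c-np.roll(c,-1,0),axis=1))
e=back(s,A([(157,300),(408,300)]),.014);print(e)
X=proj(s,[[.6564,-.0928,.014],[.6564,-.0928,.054]]);print((X+.4-[276,105])*7)
E
```

```text
[ 0.65412689 -0.09077391  0.054     ] [0.06006217 0.1184509  0.06156855 0.12047836]
[[ 0.65981325 -0.03644425  0.014     ]
 [ 0.65905547 -0.14946593  0.014     ]]
[[282.31694578 306.52967525]
 [292.31480547 282.9696735 ]]
```

>>> {"name": "apply_moves", "arguments": {
  "moves": [
    [[-0.01,0.01,0.9,0,0],[-0.01,0.01,1.6,0,0],[-0.01,0.01,1.8,0,0],[-0.01,0.01,1.8,0,0],[-0.01,0.01,1.8,0,0.3],[-0.01,0.01,1.8,0,0.6],[-0.01,0.01,1.8,0,0.6],[-0.01,0.01,1.8,0,0.6]]
  ]
}}

```text
time: 8.35
tool_pos: [0.4715, -0.283, 0.2209]
ee_rot: [3.141, -0.0, 0.229]
wrist_force: [0.1, 0.9, -0.5]
width: 0.0573
finger_force: 0.0
```

```bash
python3 to.py .4714 -.2822 .22 13.1
```

```text
t 8.35 p [ 0.4715 -0.283   0.2209] [ 1.7996e+02 -3.0000e-02  1.3090e+01] F [ 0.1   0.88 -0.46] w 0.0573 ff 0.0
move [ 0.002 -0.015  0.017 -0.001] rows 0.01863503602565893 0.000686234389355344
```

>>> {"name": "apply_moves", "arguments": {
  "moves": [
    [[0,0,0,0,0.65],[0,0,0,0,0.65],[0,0,0,0,0.65],[0,0,-0.5,0,0.65],[0,0,-1.6,0,0.65],[0,0,-1.8,0,0.65],[0,0,-1.8,0,0.65],[0,0,-1.8,0,0.65],[0,0,-1.8,0,0.65]]
  ]
}}

```text
time: 9.48
tool_pos: [0.471, -0.2826, 0.3079]
ee_rot: [-3.138, 0.003, 0.229]
wrist_force: [-0.6, -0.2, -3.5]
width: 0.0536
finger_force: 30.0
```

```bash
python3 to.py .655 -.0917 .32 13.1
```

```text
t 9.475 p [ 0.471  -0.2826  0.3079] [-1.798e+02  1.700e-01  1.310e+01] F [-0.6  -0.21 -3.5 ] w 0.0536 ff 29.99939203262329
move [ 4.449 -2.884 -0.241 -0.   ] rows 4.245882916306251 0.00011149419587733214
```

>>> {"name": "apply_moves", "arguments": {
  "moves": [
    [[1.1,-0.7,-0.24,0,0.65],[2.2,-1.4,-0.24,0,0.65],[3.3,-2.1,-0.24,0,0.65],[4.1,-2.65,-0.24,0,0.65],[4.449,-2.884,-0.2,0,0.65],[4.449,-2.884,0.2,0,0.65],[4.449,-2.884,0.4,0,0.65],[4.449,-2.884,0.4,0,0.65],[4.449,-2.884,0.4,0,0.65],[4.449,-2.884,0.4,0,0.65]]
  ]
}}

```text
time: 10.72
tool_pos: [0.6553, -0.0927, 0.2915]
ee_rot: [3.141, -0.002, 0.228]
wrist_force: [-0.5, -0.4, -3.0]
width: 0.0536
finger_force: 30.0
```

```bash
python3 to.py .655 -.0917 .275 13.1;python3 - <<'E'
from h import *
q=snapshot("scene")
cv2.imwrite("pics/e.png",crop(q,150,165,100,75,8))
X=proj(q,[[.655,-.0917,.054],[.655,-.0917,.062],[.655,-.0917,.04]]);print((X+.4-[150,165])*8)
E
```

```text
t 10.725 p [ 0.6553 -0.0927  0.2915] [ 1.7995e+02 -9.0000e-02  1.3040e+01] F [-0.51 -0.43 -3.01] w 0.0536 ff 29.999467134475708
move [-0.001 -0.022  0.331 -0.006] rows 0.2650442346808882 0.005683342059993778
[[398.61658324 382.13407047]
 [396.67223129 367.31965133]
 [401.98948488 407.78440212]]
```

View pics/e.png

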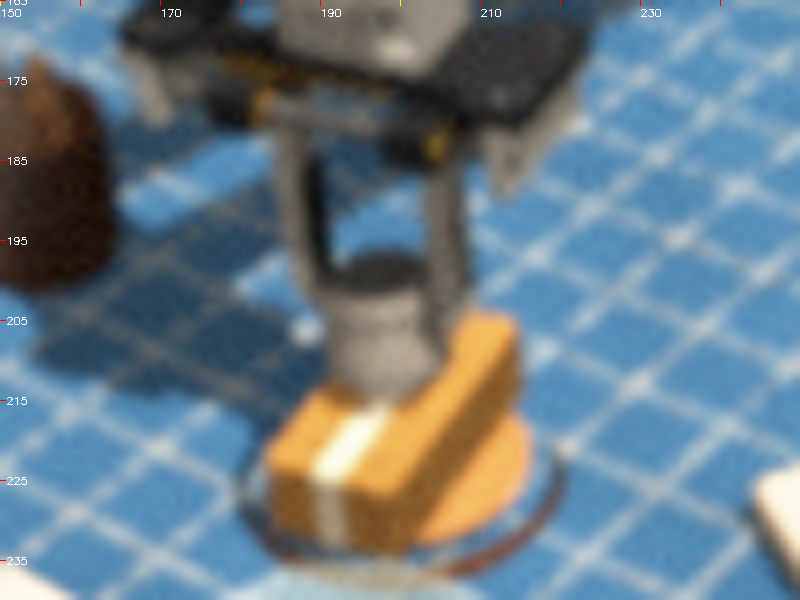

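```bash
python3 - <<'E'
from h import *
q=snapshot("scene")
A=lambda p:np.array(p)/8+[150,165]-.4
print(back(q,A([(270,460),(405,490),(517,325),(393,392)]),.054))
e=proj(q,back(q,A([(393,392)]),.054));
c,s=np.cos(.229),np.sin(.229)
X=[[.6564+a*c-b*s,-.093+a*s+b*c,.054] for a,b in((.06,-.03),(.06,.03),(-.06,.03),(-.06,-.03))]
print((proj(q,X)+.4-[150,165])*8)
E
```

```text
[[ 0.72215118 -0.10302091  0.054     ]
 [ 0.70582506 -0.04464448  0.054     ]
 [ 0.59741849 -0.07426914  0.054     ]
 [ 0.66126978 -0.0894018   0.054     ]]
[[260.7774265  454.40805105]
 [390.99099266 488.03431939]
 [520.45767968 315.02218085]
 [397.04343189 286.30349484]]
```

>>> {"name": "apply_moves", "arguments": {
  "moves": [
    [[0.02,-0.025,0.15,0,0.65],[0.02,-0.025,0.25,0,0.65],[0.02,-0.025,0.29,0,0.65],[0.02,-0.025,0.305,0,0.65],[0.02,-0.025,0.305,0,0.65],[0.02,-0.025,0.305,0,0.65]]
  ]
}}

```text
time: 11.58
tool_pos: [0.6562, -0.0906, 0.2753]
ee_rot: [3.141, -0.0, 0.229]
wrist_force: [0.4, 0.4, -3.4]
width: 0.0535
finger_force: 30.0
```

```bash
python3 to.py .6562 -.0912 .275 13.1
```

```text
t 11.575 p [ 0.6562 -0.0906  0.2753] [ 1.7999e+02 -2.0000e-02  1.3100e+01] F [ 0.39  0.43 -3.4 ] w 0.0535 ff 29.999469816684723
move [-0.002  0.012  0.005 -0.   ] rows 0.01068762718963178 0.00033229681251045637
```

Not yet in contact (still -3.4 N of load), so I'll inch down.

>>> {"name": "apply_moves", "arguments": {
  "moves": [
    [[0,0.01,0.01,0,0.65],[0,0.01,0.02,0,0.65],[0,0.01,0.02,0,0.65]]
  ]
}}

```text
time: 11.95
tool_pos: [0.6562, -0.091, 0.2749]
ee_rot: [3.141, -0.001, 0.229]
wrist_force: [-2.2, 0.7, -0.4]
width: 0.0533
finger_force: 30.0
```

>>> {"name": "apply_moves", "arguments": {
  "moves": [
    [[0,0,0.005,0,0.65],[0,0,0.01,0,0.65],[0,0,0.01,0,0.4],[0,0,0.01,0,0.3],[0,0,0.01,0,0.2],[0,0,0.01,0,0],[0,0,-0.5,0,0],[0,0,-1.4,0,0],[0,0,-1.8,0,0],[0,0,-1.8,0,0]]
  ]
}}

```text
time: 13.2
tool_pos: [0.6565, -0.0911, 0.3669]
ee_rot: [3.139, -0.005, 0.229]
wrist_force: [0.5, 0.2, 0.3]
width: 0.0939
finger_force: 0.0
```

```bash
python3 to.py .6075 .19 .37 92.5
```

```text
t 13.2 p [ 0.6565 -0.0911  0.3669] [179.86  -0.27  13.1 ] F [0.46 0.23 0.31] w 0.0939 ff 0.0
move [ 0.32  -5.698 -0.063 -7.94 ] rows 4.566059182050383 7.420601732433576
```

>>> {"name": "apply_moves", "arguments": {
  "moves": [
    [[0.05,-0.8,-0.06,-1,0],[0.1,-1.7,-0.06,-2,0],[0.15,-2.6,-0.06,-3,0],[0.2,-3.5,-0.06,-4,0],[0.25,-4.4,-0.06,-5,0],[0.3,-5.2,-0.06,-6,0],[0.32,-5.6,-0.06,-7,0],[0.32,-5.698,-0.06,-7.94,0],[0.32,-5.698,-0.06,-7.94,0],[0.32,-5.698,-0.06,-7.94,0]]
  ]
}}

```text
time: 14.45
tool_pos: [0.6073, 0.1897, 0.3659]
ee_rot: [-3.14, 0.001, 1.612]
wrist_force: [0.1, 0.4, 1.3]
width: 0.0938
finger_force: 0.0
```

```bash
python3 to.py .6087 .215 .25 92.5; python3 - <<'E'
from h import *
s=snapshot("top");q=snapshot("scene")
cv2.imwrite("pics/f.png",np.hstack([crop(s,276,105,80,100,5),crop(q,165,175,80,100,5)]))
E
```

```text
t 14.45 p [0.6073 0.1897 0.3659] [-1.799e+02  4.000e-02  9.234e+01] F [0.13 0.36 1.29] w 0.0938 ff 0.0
move [ 0.504  0.05   2.319 -0.016] rows 1.8986834536745598 0.014800541269384739
```

View pics/f.png

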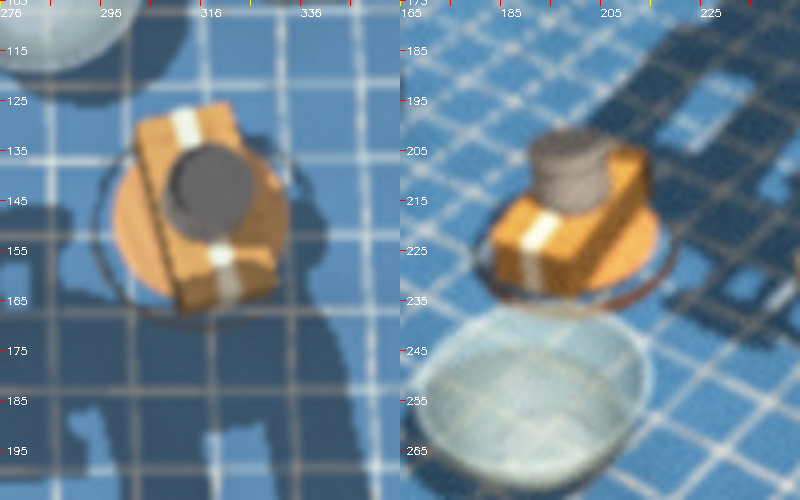

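The tin sits on the carton near its centre: lid at crop (212,187), carton top mean (207,207) before allowing for height. Next is the scoop approach.

>>> {"name": "apply_moves", "arguments": {
  "moves": [
    [[0.1,0.05,1,0,0],[0.3,0.05,1.9,0,0],[0.5,0.05,2.32,0,0],[0.5,0.05,2.32,0,0],[0.5,0.05,2.32,0,0],[0.5,0.05,2.32,0,0]]
  ]
}}

```text
time: 15.3
tool_pos: [0.6094, 0.215, 0.2538]
ee_rot: [3.137, -0.001, 1.614]
wrist_force: [0.1, 0.0, -0.2]
width: 0.0938
finger_force: 0.0
```

```bash
python3 to.py .6076 .2483 .25 92.5; python3 - <<'E'
from h import *
s=snapshot("top")
A=lambda p:np.array(p)/5+[276,105]-.4
e=back(s,A([(172,187),(253,187),(212,143),(212,228)]),.104);print("tin",e[:2].mean(0),e[2:].mean(0))
c=back(s,A([(137,125),(230,102),(278,290),(185,311)]),.054);print("carton",c.mean(0))
E
```

```text
t 15.3 p [0.6094 0.215  0.2538] [ 1.7974e+02 -4.0000e-02  9.2480e+01] F [ 0.09  0.04 -0.16] w 0.0938 ff 0.0
move [ 0.666 -0.007  0.077 -0.002] rows 0.5363264620886236 0.002335168682026684
tin [ 0.6519659  -0.08924441  0.104     ] [ 0.65297416 -0.08897763  0.104     ]
carton [ 0.65376997 -0.09184982  0.054     ]
```

>>> {"name": "apply_moves", "arguments": {
  "moves": [
    [[0.2,0,0.04,0,0],[0.45,0,0.07,0,0],[0.6,0,0.07,0,0],[0.66,0,0.07,0,0],[0.66,0,0.07,0,0],[0.66,0,0.07,0,0]]
  ]
}}

```text
time: 16.1
tool_pos: [0.6073, 0.2479, 0.2476]
ee_rot: [-3.142, 0.0, 1.614]
wrist_force: [0.1, 0.3, -0.3]
width: 0.0939
finger_force: 0.0
```

```bash
python3 to.py .6076 .2483 .25 92.5; python3 - <<'E'
from h import *
q=snapshot("scene")
cv2.imwrite("pics/g.png",crop(q,265,175,100,75,8))
E
```

```text
t 16.1 p [0.6073 0.2479 0.2476] [-1.800e+02  1.000e-02  9.249e+01] F [ 0.06  0.28 -0.34] w 0.0939 ff 0.0
move [ 0.007  0.007 -0.048 -0.001] rows 0.03887989498823171 0.001136752476846936
```

View pics/g.png

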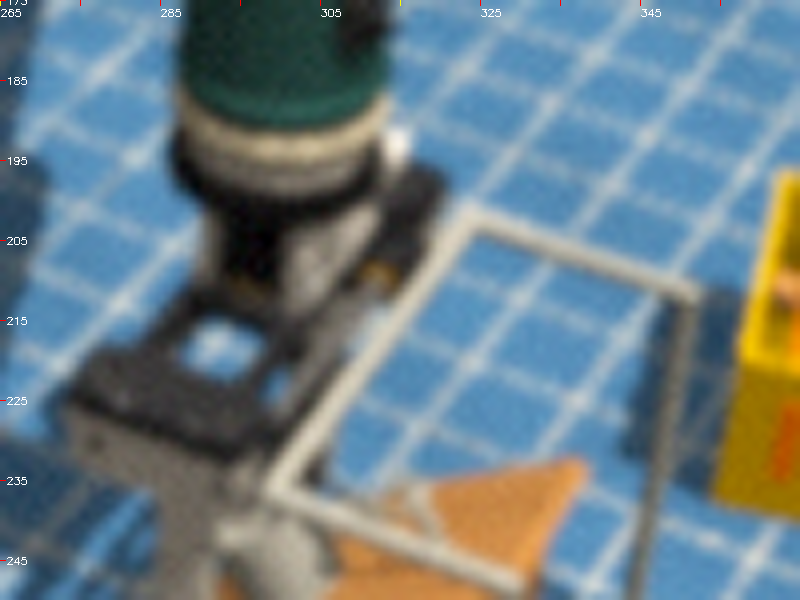

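The gripper straddles the cup with its body just in front of the rail and no contact force. Close now.

>>> {"name": "apply_moves", "arguments": {
  "moves": [
    [[0,0,0,0,0.3],[0,0,0,0,0.5],[0,0,0,0,0.6],[0,0,0,0,0.7],[0,0,0,0,0.75],[0,0,0,0,0.75],[0,0,0,0,0.75]]
  ]
}}

```text
time: 17.02
tool_pos: [0.6072, 0.2481, 0.2476]
ee_rot: [3.141, 0.0, 1.614]
wrist_force: [-0.2, 0.4, -0.6]
width: 0.0428
finger_force: 30.0
```

>>> {"name": "apply_moves", "arguments": {
  "moves": [
    [[-0.057,0,-0.082,0,0.75],[-0.172,0,-0.246,0,0.75],[-0.287,0,-0.41,0,0.75],[-0.402,0,-0.574,0,0.75],[-0.517,0,-0.738,0,0.75],[-0.632,0,-0.902,0,0.75],[-0.8,0,-1.1,0,0.75],[-1.2,0,-1.2,0,0.75],[-1.2,0,-1.2,0,0.75]]
  ]
}}

```text
time: 18.15
tool_pos: [0.6101, 0.1864, 0.3084]
ee_rot: [3.14, 0.0, 1.612]
wrist_force: [0.3, -0.0, 0.1]
width: 0.0428
finger_force: 30.0
```

```bash
python3 to.py .5 .15 .25 92.5; python3 - <<'E'
from h import *
q=snapshot("scene")
cv2.imwrite("pics/h.png",crop(q,235,180,100,75,8))
E
```

```text
t 18.15 p [0.6101 0.1864 0.3084] [1.7994e+02 2.0000e-02 9.2360e+01] F [ 0.27 -0.02  0.1 ] w 0.0428 ff 29.999824117985554
move [-0.636 -2.231  1.168 -0.014] rows 2.0776972285821182 0.012934800377985035
```

View pics/h.png

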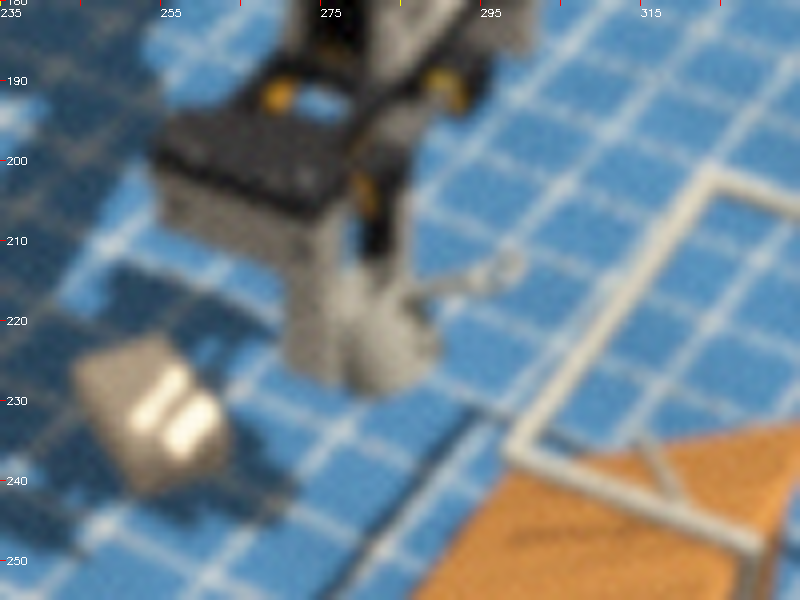

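The scoop is free, held with its 35° lean. I'll set its low edge on the free shelf, right it by an arc about that edge, then regrasp it centred.

```bash
python3 to.py .46 .13 .225 92.5
```

```text
t 18.2 p [0.6099 0.1871 0.3078] [ 1.7999e+02 -1.0000e-02  9.2400e+01] F [-0.3  -0.3  -0.66] w 0.0429 ff 29.999993257806636
move [-1.015 -3.044  1.656 -0.01 ] rows 2.8890010951474614 0.009095391340580284
```

>>> {"name": "apply_moves", "arguments": {
  "moves": [
    [[-0.35,-1,0.2,0,0.75],[-0.7,-2,0.6,0,0.75],[-1,-2.8,1.1,0,0.75],[-1.01,-3.04,1.5,0,0.75],[-1.01,-3.04,1.65,0,0.75],[-1.01,-3.04,1.65,0,0.75],[-1.01,-3.04,1.65,0,0.75],[-1.01,-3.04,1.65,0,0.75]]
  ]
}}

```text
time: 19.2
tool_pos: [0.4611, 0.1313, 0.226]
ee_rot: [3.14, -0.0, 1.615]
wrist_force: [0.3, -0.2, -0.4]
width: 0.0431
finger_force: 30.0
```

```bash
python3 to.py .46 .13 .2138 92.5
```

```text
t 19.2 p [0.4611 0.1313 0.226 ] [ 1.799e+02 -1.000e-02  9.251e+01] F [ 0.27 -0.16 -0.44] w 0.0431 ff 29.999978416599333
move [-0.025 -0.022  0.244  0.001] rows 0.19713811292454383 0.0005080014781079851
```

>>> {"name": "apply_moves", "arguments": {
  "moves": [
    [[0,0,0.12,0,0.75],[0,0,0.2,0,0.75],[0,0,0.24,0,0.75],[0,0,0.26,0,0.75],[0,0,0.26,0,0.75]]
  ]
}}

```text
time: 19.82
tool_pos: [0.4601, 0.1311, 0.2126]
ee_rot: [-3.141, 0.0, 1.614]
wrist_force: [-3.0, -0.1, 4.3]
width: 0.043
finger_force: 30.0
```

>>> {"name": "apply_moves", "arguments": {
  "moves": [
    [[0.064,0,0.002,0,0.75],[0.128,0,0.008,0,0.75],[0.19,0,0.02,0,0.75],[0.254,0,0.036,0,0.75],[0.254,0,0.036,0,0.75]]
  ]
}}

```text
time: 20.45
tool_pos: [0.46, 0.1437, 0.2109]
ee_rot: [3.14, 0.001, 1.615]
wrist_force: [-0.4, -2.8, 4.5]
width: 0.043
finger_force: 30.0
```

```bash
python3 to.py .46 .13 .2138 92.5
```

```text
t 20.45 p [0.46   0.1437 0.2109] [1.799e+02 5.000e-02 9.251e+01] F [-0.42 -2.83  4.52] w 0.043 ff 30.00092246598797
move [-0.274 -0.012 -0.058  0.001] rows 0.2243865038320291 0.0013936860147288873
```

>>> {"name": "apply_moves", "arguments": {
  "moves": [
    [[0.06,0,0.022,0,0.75],[0.118,0,0.05,0,0.75],[0.15,0,0.067,0,0.75],[0.174,0,0.082,0,0.75],[0.174,0,0.082,0,0.75]]
  ]
}}

```text
time: 21.08
tool_pos: [0.4598, 0.1527, 0.2067]
ee_rot: [3.139, -0.0, 1.615]
wrist_force: [0.2, -1.2, 4.5]
width: 0.0428
finger_force: 30.0
```

>>> {"name": "apply_moves", "arguments": {
  "moves": [
    [[0,0,0,0,0.6],[0,0,0,0,0.4],[0,0,0,0,0.2],[0,0,0,0,0],[0,0,-0.6,0,0],[0,0,-1.6,0,0],[-1,0,-2,0,0],[-2.2,0,-2,0,0],[-3.4,0,-2,0,0],[-4.6,0,-2,0,0]]
  ]
}}

```text
time: 22.32
tool_pos: [0.4689, -0.0789, 0.3062]
ee_rot: [3.141, -0.0, 1.615]
wrist_force: [1.2, 0.1, 0.1]
width: 0.0936
finger_force: 0.0
```

```bash
python3 - <<'E'
from h import *
s=snapshot("top"); np.save("t1.npy",s["image"])
for p in([.46,.16,.036],[.46,.16,0],[.46,.225,.031]): print(proj(s,[p]))
im=s["image"].astype(int); c=proj(s,[[.46,.18,.03]])[0].astype(int)
x0,y0=c[0]-22,c[1]-14
print(x0,y0)
for r in range(y0,y0+28): print(r," ".join("%3d"%(im[r,k,2]-im[r,k,0]) for k in range(x0,x0+44)))
E
```

```text
[[234.9912055  209.88205893]]
[[235.73007247 211.34550173]]
[[213.74344429 210.21749642]]
206 196
196  56  42  61  76  77  77  76  77  77  77  76  78  79  79  79  75  55  34  45  51  54  68  87  91  91  89  90  89  89  90  87  74  52  46  73  87  87  87  86  86  88  86  86  85
197  43  30  40  53  53  52  53  53  52  52  51  51  52  51  51  46  33  23  31  35  38  55  75  80  79  78  78  79  77  78  77  66  47  43  66  76  77  77  78  79  79  78  80  79
198  24  17  28  35  34  35  35  35  35  35  35  36  36  35  36  34  27  17  16  16  17  26  40  44  44  43  45  44  45  44  43  38  31  29  39  42  42  43  48  49  52  57  58  58
199  19  14  32  46  47  46  48  47  47  47  46  46  47  47  46  46  36  25  22  23  23  24  26  28  28  29  28  29  29  28  27  26  21  22  26  26  27  27  32  34  38  46  48  48
200  33  29  56  78  79  79  80  80  80  80  77  76  76  76  74  67  49  41  58  66  66  66  65  66  66  66  66  65  65  66  65  57  42  39  56  64  63  64  67  68  68  71  73  71
201  47  41  70  88  88  88  89  88  89  90  91  90  89  91  88  74  52  47  75  91  91  90  91  91  9
[... 3337 characters left out ...]
  84  84  84  85  84  85  85  84  86  85  83  70  58  61  78  83  83  84  84  84  85  85  85  86  86  87  85  71  47  41  67  77  69  72  79  84  85  86  87  87
221  38  55  79  84  84  84  84  83  85  84  83  84  84  85  81  70  56  61  78  83  84  83  83  83  84  84  85  86  85  86  84  69  48  43  70  85  83  82  85  85  86  85  86  88
222  39  56  81  84  84  85  85  83  84  84  84  85  84  85  82  64  50  59  77  83  83  83  82  83  83  84  84  85  86  87  85  69  47  42  70  86  86  85  85  85  86  86  87  87
223  42  62  83  84  83  84  85  84  84  85  84  85  84  84  79  57  41  56  78  85  83  83  84  83  84  84  85  85  86  86  84  70  48  43  71  86  85  85  85  85  85  87  87  87
```

The numeric image shows the scoop standing flat, with the ring at px (213.7,210.8) and the cup centre at about (235.6,210.7). That puts the cup near (0.459, 0.158). Regrasp there.

```bash
python3 to.py .4593 .158 .29 92.5
```

```text
t 22.375 p [ 0.469  -0.085   0.3061] [-179.98    0.39   92.13] F [ 1.53 -4.53  0.36] w 0.094 ff 0.0
move [ 4.865 -0.013  0.323 -0.037] rows 3.900395365541502 0.034235879764564776
```

>>> {"name": "apply_moves", "arguments": {
  "moves": [
    [[1.1,0,0,0,0],[2.2,0,0,0,0],[3.3,0,0,0,0],[4.3,0,0.1,0,0],[4.71,-0.01,0.3,0,0],[4.71,-0.01,0.3,0,0],[4.71,-0.01,0.3,0,0],[4.71,-0.01,0.3,0,0]]
  ]
}}

```text
time: 23.38
tool_pos: [0.4588, 0.157, 0.2917]
ee_rot: [3.141, 0.0, 1.613]
wrist_force: [0.6, -0.4, 0.7]
width: 0.0938
finger_force: 0.0
```

```bash
python3 to.py .4593 .158 .208 92.5
```

```text
t 23.375 p [0.4588 0.157  0.2917] [1.7996e+02 1.0000e-02 9.2410e+01] F [ 0.55 -0.38  0.73] w 0.0938 ff 0.0
move [ 0.019  0.011  1.673 -0.009] rows 1.338749510191727 0.00872512961337946
```

>>> {"name": "apply_moves", "arguments": {
  "moves": [
    [[0.01,0,0.8,0,0],[0.01,0,1.4,0,0],[0.01,0,1.67,0,0],[0.01,0,1.67,0,0.3],[0.01,0,1.67,0,0.5],[0.01,0,1.67,0,0.6],[0.01,0,1.67,0,0.7],[0.01,0,1.67,0,0.75],[0.01,0,1.67,0,0.75],[0.01,0,1.67,0,0.75]]
  ]
}}

```text
time: 24.62
tool_pos: [0.4586, 0.1585, 0.2081]
ee_rot: [3.141, -0.0, 1.614]
wrist_force: [-0.1, -0.7, 1.1]
width: 0.0433
finger_force: 30.0
```

```bash
python3 to.py .4593 .158 .208 92.5
```

```text
t 24.625 p [0.4586 0.1585 0.2081] [179.96  -0.    92.5 ] F [-0.13 -0.66  1.07] w 0.0433 ff 30.000309868482873
move [-0.011  0.013  0.002  0.   ] rows 0.013396577238500471 0.0002508010784000799
```

>>> {"name": "apply_moves", "arguments": {
  "moves": [
    [[0,0,-0.4,0,0.75],[0,0,-1.4,0,0.75],[0,0,-2.4,0,0.75],[-0.9,0.65,-2.7,0,0.75],[-1.8,1.3,-2.7,0,0.75],[-2.7,1.95,-2.7,0,0.75],[-3.6,2.6,-2.7,0,0.75],[-4.5,3.25,-2.7,0,0.75],[-5,3.6,-2.7,0,0.75],[-5.147,3.707,-2.7,0,0.75]]
  ]
}}

```text
time: 25.88
tool_pos: [0.6555, -0.0922, 0.3412]
ee_rot: [-3.139, -0.001, 1.612]
wrist_force: [-0.4, -0.2, -0.5]
width: 0.043
finger_force: 30.0
```

>>> {"name": "apply_moves", "arguments": {
  "moves": [
    [[0,0,0.2,0,0.75],[0,0,0.35,0,0.75],[0,0,0.35,0,0.75],[0,0,0.35,0,0.75],[0,0,0.35,0,0.75]]
  ]
}}

```text
time: 26.5
tool_pos: [0.6548, -0.0902, 0.3259]
ee_rot: [3.141, 0.0, 1.615]
wrist_force: [0.3, 0.3, -0.2]
width: 0.0427
finger_force: 30.0
```

```bash
python3 to.py .655 -.0905 .313 92.5
```

```text
t 26.5 p [ 0.6548 -0.0902  0.3259] [1.7994e+02 2.0000e-02 9.2530e+01] F [ 0.3   0.25 -0.16] w 0.0427 ff 29.999819635413587
move [-0.006  0.003  0.259  0.003] rows 0.20689562797287922 0.0026958489179944164
```

>>> {"name": "apply_moves", "arguments": {
  "moves": [
    [[0,0,0.1,0,0.75],[0,0,0.18,0,0.75],[0,0,0.235,0,0.75],[0,0,0.255,0,0.75],[0,0,0.265,0,0.75],[0,0,0.265,0,0.75]]
  ]
}}

```text
time: 27.25
tool_pos: [0.6549, -0.0906, 0.3122]
ee_rot: [3.141, 0.0, 1.614]
wrist_force: [0.1, 0.4, 0.3]
width: 0.043
finger_force: 30.0
```

```bash
python3 to.py .655 -.0905 .3121 92.5; python3 - <<'E'
from h import *
q=snapshot("scene"); im=q["image"].astype(int)
print(proj(q,[[.655,-.0905,.104],[.655,-.0905,.054],[.655,-.0905,.14]]))
for r in range(184,220): print(r," ".join("%3d"%(im[r,k].sum()//3) for k in range(184,216)))
E
```

```text
t 27.25 p [ 0.6549 -0.0906  0.3122] [1.7998e+02 1.0000e-02 9.2500e+01] F [0.09 0.37 0.28] w 0.043 ff 30.000005542533472
move [ 0.002  0.002  0.001 -0.   ] rows 0.0026319714070564856 0.0004407149463538281
[[198.15930866 200.67406407]
 [199.69835597 212.49062988]
 [197.01252759 191.80057335]]
184 116 133 141 125 102  94  91  80  68  68  68  69  63  67  56  45  24  25  53 100 139 154 152 157 162 164 167 152 147 144 143 146
185  93 119 136 133 108  99 100  83  76  69  72  66  65  67  63  49  26  25  47  95 136 149 141 146 155 158 165 160 163 169 166 162
186  88 116 137 135 114 104  96  86  74  72  74  72  70  74  78  58  35  21  43  91 135 144 140 137 139 143 148 153 175 187 189 177
187  97 118 130 128 114 105  97  86  84  74  83  80  88  97 102  86  57  36  43  89 130 143 142 137 139 141 140 156 177 185 182 175
188 106 117 125 118 105  98  98  96  89  88  95  97 119 133 135 124  92  58  55  86 129 148 142 139 141 149 149 158 167 166 159 150
189  98 105 113 100 100  96  99  96 102 110 118 120 134 151 149 143 110  90  90 100 129 144 147 152 161 174 171 155 154 149 146 140
190  85  91  91 
[... 3243 characters left out ...]
 120 120  99  89  92  86  93  97 117 129
215  85  85  84 101 129 146 139 120 108 109 116 132 145 152 158 162 161 161 163 154 133 108 103 105  86  83  89  90  95 107 128 135
216  83  89 109 132 158 167 164 151 140 134 130 135 138 141 149 151 153 149 150 147 144 122 103  86  82  90  85  93 106 123 141 145
217  78  96 126 160 168 172 166 166 171 185 190 175 154 143 141 147 143 146 153 159 157 139 109  87  87  88  92  98 128 150 166 167
218  88 113 146 166 168 170 165 177 197 226 234 224 196 163 148 159 158 162 165 164 155 123  98  95  93  91  95 111 144 167 174 182
219 107 140 159 168 166 164 165 190 223 243 246 238 214 182 167 169 169 170 166 162 140 109  97  93  87  97 108 131 158 171 176 185
```

>>> {"name": "apply_moves", "arguments": {
  "moves": [
    [[0,0,0.008,0,0.75],[0,0,0.016,0,0.75],[0,0,0.016,0,0.75]]
  ]
}}

```text
time: 27.68
tool_pos: [0.6548, -0.0906, 0.3121]
ee_rot: [3.141, 0.0, 1.614]
wrist_force: [-2.5, 0.6, 3.5]
width: 0.043
finger_force: 30.0
```

Contact at 3.5 N. Release slowly, rise, then move away for a check.

>>> {"name": "apply_moves", "arguments": {
  "moves": [
    [[0,0,0.005,0,0.6],[0,0,0.005,0,0.45],[0,0,0.005,0,0.3],[0,0,0.005,0,0.15],[0,0,0.005,0,0],[0,0,0.005,0,0],[0,0,-0.4,0,0],[0,0,-1.2,0,0],[0,0,-2,0,0],[0,0,-2,0,0]]
  ]
}}

```text
time: 28.92
tool_pos: [0.655, -0.0906, 0.4165]
ee_rot: [3.132, 0.003, 1.614]
wrist_force: [0.4, -0.5, -0.1]
width: 0.0944
finger_force: 0.0
```

>>> {"name": "apply_moves", "arguments": {
  "moves": [
    [[0.5,-1,0,0,0],[1,-2,0,0,0],[1.5,-3,0,0,0],[2,-4,0,0,0],[2.5,-5,0,0,0],[3,-5,0,0,0],[3,-5,0,0,0],[3,-5,0,0,0]]
  ]
}}

```text
time: 29.92
tool_pos: [0.3988, 0.048, 0.4104]
ee_rot: [-3.14, 0.001, 1.614]
wrist_force: [-0.4, 0.7, 0.2]
width: 0.0941
finger_force: 0.0
```

```bash
python3 - <<'E'
from h import *
s=snapshot("top"); im=s["image"].astype(int)
print(proj(s,[[.6549,-.0906,.14],[.6549,-.0906,.104],[.6549,-.0906+.065,.135]]))
for r in range(124,156): print(r," ".join("%3d"%(im[r,k].sum()//3) for k in range(290,332)))
E
```

```text
[[319.96820871 137.61828235]
 [318.53098018 141.03804257]
 [297.28894881 138.25191005]]
124  85  81  80  81  80  81  81  81  84  91 117 139 127 129 136 139 138 139 137 138 137 137 138 138 138 142 161 174 154 144 143 142 140 140 141 141 140 139 138 138 141 163
125 101  90  86  85  85  85  86  94 103 113 142 165 146 138 139 139 139 138 139 139 139 142 146 147 145 146 160 175 165 161 159 152 140 139 141 141 141 140 139 138 142 163
126 126 112 108 108 108 108 108 117 129 136 158 173 150 138 138 138 138 137 138 142 154 170 182 188 175 161 163 172 174 173 171 162 141 140 142 143 142 141 140 139 143 163
127 138 134 133 133 133 133 133 135 138 142 161 174 149 137 139 140 139 139 143 155 185 215 227 229 213 179 167 168 169 170 171 167 152 144 142 142 142 141 141 140 143 157
128 139 140 138 139 139 139 138 138 138 142 160 174 149 140 148 155 154 150 154 169 204 232 238 238 227 188 166 164 166 169 171 171 165 148 142 142 142 141 141 141 142 150
129 139 139 139 139 138 138 137 138 138 141 160 173 151 145 158 166 166 166 167 171 196 228 238 238 231 198 167 163 166 170 171 169 161 142 138 142 141 
[... 3791 characters left out ...]
 107 108 109
152 171 172 173 167 147 140 166 175 179 186 181 173 169 172 176 175 161 125  99 109 128 132 130 121 112 108 105 104 110 120 128 120 103  98 101 101 101 100 100 104 107 111
153 151 152 152 144 122 114 137 149 158 175 182 177 171 170 174 176 166 137 107 126 157 161 156 147 135 131 127 122 138 151 157 145 118 105 104 105 105 105 106 108 108 110
154 142 142 140 130 109  96 111 134 143 163 180 179 172 169 172 175 172 151 113 128 165 168 164 163 161 163 160 164 191 206 207 192 161 136 130 131 132 132 133 128 110 107
155 142 142 141 136 120 102 108 131 139 152 172 180 175 169 170 174 175 160 122 126 161 168 165 165 166 169 173 193 224 236 237 231 203 170 162 162 163 164 163 152 117 105
```

```bash
python3 -c "
from bench import ticket; print(ticket.close_job())"
```

```text
the job is handed in; nothing more can be done
None
```

The tower stands on the stand with the carton at the bottom, then the tin, then the scoop, each flat and upright and within about 3 mm of centre; it took about 30 s, the job is handed in, and no verdict came back.

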